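# Rehang the lift-off guard on the other gear stand

### The job

Squeeze the two ears of the guard together to draw its sprung hinge pin, lift the guard straight off the stand it hangs on, and drop it into the hinge brackets of the other, open stand, the same way round. Those brackets have been slid away from their mark, so feel for the slots and lower it in gently, never forcing it; let go only when it is fully down, so that the pin springs right home, and leave the other things on the bench alone.

Things in the scene. Friction and masses are not known exactly. Their poses are not given: they have to be found in the camera images.
- guard: Lift-off guard, 0.34 to 0.52 kg, pin included. Origin: middle of its hinge barrel, on the hinge axis; y along the barrel, z up as it hangs. Round steel barrel 10 mm thick, y -80 to +80, rounded ends; aluminium panel 108 wide, 5 thick, hanging from it to z = -82. Two flat steel ears stand up over it, z 7 to 57. Its weight keeps it upright when it is held by the ears.
- fixed_ear (a point): Outer face of the guard's fixed ear, guard frame (0, -22, 38) mm. The ear is 30 mm (x) by 8 mm (y) by 50 mm tall.
- sliding_ear (a point): Outer face of the sliding ear, same size, guard frame (0, +22, 38) mm at rest, (0, +8, 38) squeezed. It moves with the hinge pin.
- pin (a joint): Travel of sliding ear and brass hinge pin (7 mm thick) along the guard's -y, m: 0 sprung fully out, 14 mm beyond the barrel's +y end; 0.014 fully drawn against a stop, flush with that end, ears 30 mm over their outer faces. The spring pushes out with 3.9 N at 0 and 8.8 N at 0.014; a grip of 20 to 30 N keeps it drawn and carries the guard.
- guard_grip (a point): Guard frame (0, -7, 38) mm: midway between the ears' outer faces when squeezed. Put the TCP here, pointing down, fingers closing along the guard's y, opened to 75 to 85 mm. The fixed ear is then 15 mm and the sliding ear, at rest, 29 mm from the TCP.
- stand_a: Gear stand fixed to the bench, which carries the guard at the start. Steel base plate 150 x 200 x 12 mm (x -80 to +70), toothed ring gear 100 mm across on the robot's side, two aluminium hinge brackets at its y ends. Origin on the bench; x away from the robot, y along the hinge, z up. May be the left or the right stand.
- stand_b: The other stand, open at the start, alike and in the same frame, but its bracket pair is slid along clamping slots: it sits 5 to 29 mm beyond the marked seat along the stand's +x. How far is in none of the readings: it must be felt, or seen in a picture. The pair does not move under light forces. A slot's edge pushes the barrel towards the slot.
- stand_a_seat (a point): Guard's place when seated on stand a: stand frame (8, 0, 120) mm, axes as the stand's. The guard starts here within 2 mm along y.
- stand_b_seat (a point): Marked place of the guard's origin on stand b's base plate: stand frame (8, 0, 120) mm, axes as the stand's. y, z and yaw are true; the real seat is 5 to 29 mm from it along +x. The seated guard's yaw is the stand's.
- stand_b_slot (a point): On the hinge axis, y of the middle of the -y slot (twin at y +68), 12 mm long in y; the real slot is 5 to 29 mm along +x. Open-topped, 13.6 mm wide; seat 5 mm below the axis; square-edged walls up to flat lips 6 mm above it, to 30 mm from the middle. A barrel d mm off stops 11 mm above its seated height on a lip; on an edge (d 2 to 6) at 6 + 5 cos(w) mm, where sin(w) = (6.8 - d) / 5.
- stand_b_hole (a point): Mouth of the pin's hole, 12 x 12 mm, on the hinge axis in the +y end cheek (inner face y = +84; the plain -y cheek's is at -84; tops 14 mm above the axis); the real one is 5 to 29 mm along +x. The seated barrel has 4 mm of play each way in y. The pin in the hole locks the guard down; stand a is the same.
- race: Bearing race, ring 30 mm across, 12 high, lying on stand a's base plate; bystander, origin under its middle.
- socket: Steel socket, 24 mm across, 30 high, standing on stand b's base plate at its +y end on the robot's side, beside the gear; bystander, origin under its middle.
- pinion: Pinion gear with shaft, 60 mm across, 100 high, standing beyond the stands; bystander.
- collar: Blue ring, 84 mm across, 40 high, beyond the stands; bystander.
- grease: White grease tin with blue cap, 68 mm across, 110 high, beyond the stands; bystander.
- gear: Loose dark gear ring, 130 mm across, 22 high, lying to the left; bystander.
- mallet: Hammer lying to the right; bystander.
- spanner: Spanner lying along x between the two stands; bystander.
There are look-alikes about, which are no part of the job. Leave any brown or purple look-alike of the guard alone.

How it is judged:
By the outcome, as a careful person would: the job done as asked, in the order asked, and still so for the second after the job is handed in, with the robot touching nothing.
It also fails if it takes over 54 s, if anything falls off the work surface, if the arm or the gripper's body presses on something with over 40 N, if the wrist force passes 120 N, or if a joint passes its speed limit or range.

### The arm

A 6-joint arm with a two-finger parallel gripper is mounted at the origin on the work surface. World frame = base frame: x ahead of the robot, y to its left, z up, the work surface at z = 0. Lengths are in m, angles in degrees, forces in N, time in s.
With the tool pointing down it reaches from about 0.375 to 0.9 m from the base axis. Payload 3.1 kg.
Tool frame: the origin (TCP) lies between the finger pads, 19 mm behind the fingertips; this is the grasp point; z points along the fingers, y is the line along which they close (so a half turn about z gives the same grasp; the last joint's range is limited). The gripper opens to 87 mm and grips with 3 to 60 N. Pads are 19 mm wide; open, the fingers measure 117 mm over their backs; the gripper's body (75 mm by 190 mm) begins 51 mm behind the grasp point.
Start: joints at [-79.727, 30.224, 82.088, -0, 67.689, -10.227], TCP at [0.219, -0.585, 0.241] pointing down, gripper open.
Joint ranges: [-176.69, 176.69], [-43.24, 126.21], [12.49, 139.97], [-82, 262], [0, 151.66], [-163.58, 163.58]. Speed limits (degrees/s): [159.86, 159.86, 180, 180, 180, 180].

### API

Orientations are given as a 3x3 rotation matrix whose columns are the frame's x, y, z axes.
In Python, from rig import bot, imaging, finder gives the robot as it stands. The module is installed in compiled form; this text tells all that it offers.
- The arm moves only by the tool play_rows, never from a script. Its argument "motion" is a list that holds one entry, the list of rows, each a list of 6 numbers: the shift along the tool's x, y, z in m, then the turn, a rotation vector about the tool's x, y, z in degrees. In form: [[[dx, dy, dz, wx, wy, wz], ...]]. A call has 1 to 8 rows; each row is the pose to reach, as a shift and turn from the pose commanded when the call began, along the tool's axes at that moment; what a row does not reach only later rows make up. A row lasts 1/12 s, in which the tool goes at most 41.7 mm and 7.16 degrees, less where a joint would pass 70% of its speed; a pose out of reach is approached as far as the arm can. A call with a gripper value outside its range is refused whole. "fingers" is the finger opening in m, from 0 to 0.087, set as the call begins (left out, the last holds). The fingers move at their own pace and stop on an object; the grip force is fixed at half the most. Time passes only in rows, so rows that repeat a pose let the fingers close. It gives the time, the measured TCP pose, the force, the opening and the grip force at its end, in the units of the state.
- bot.read_state(): the state, without advancing time (a new reading comes with each control period).
- imaging.capture(name): name is "scene" or "side" or "wrist"; returns a dict with "frame" (480x640x3 uint8, red, green, blue), "camera_matrix" (3x3 intrinsics, pixels), "R" (3x3) and "t" (3): a world point X has camera coordinates R X + t. Camera axes: x right, y down, z forward; pixel columns grow to the right and rows downward; lengths in m; the calibration is good to about 2 mm. A picture is of the moment at which its call begins. There is no depth.
- bot.hand_in(): hands the job in; it is judged then, once.
Trained networks look in the newest picture that a camera, given by its name, has taken for a name from the list of things; names that differ only in an ending like _2 or _b are one class to them, and where a whole thing is asked for, a point or a joint stands for the part that bears it (a point fixed in the world has none). Each returns a list of dicts, best first, with "confidence" (0 to 1); they miss things now and then, are a little off and sometimes report something else, mostly with a low value. They report only what shows in the picture. A call takes as long as a camera call. They do not tell look-alikes from the thing itself.
- finder.recognise(camera, name): "at" ([x, y, z] in m, in world coordinates, good to about 4 mm: the middle of the surface that is visible of it).
- finder.outline_of(camera, name): "pixels" (480x640 bool, what is visible of it).
The state is a dict: "time_s": time; "joint_positions": joint angles; "qvel": joint speeds; "tau": joint torques, N m; "position": TCP position; "tcp_rot": TCP orientation; "force": force on the tool from outside, world axes, zero at the start; "moment": the same for the moment, N m; "opening": opening from 0.0 (shut) to 1.0 (fully open); "grasp_force": force on a finger pad.
Only numpy, scipy, OpenCV 4.12 (cv2) and the standard library are available. Lean on these libraries where they do the work, as an engineer would, in place of code of your own. Each camera call takes 0.05 s, during which the arm holds its last target. There are 200 camera calls.

## Working session

There is one attempt and no reset: what is moved stays moved. The work goes in short steps, Python scripts to look and compute and a tool call to move; the robot and the scene stay as the last step left them, time stands still between calls to the robot, and variables do not carry over. Pictures are saved under pics/ and viewed, at most 10 in all, crops included, and the job is handed in when it is done.

Besides the shell and the picture viewer there is one more tool, called after ">>>" as name([rows], argument=value, ...), one row to a line, values as JSON. play_rows: Moves the arm, as the interface text tells. Its arguments: {"type":"object","properties":{"motion":{"type":"array"},"fingers":{"type":"number"}},"required":["motion"]}

```bash
mkdir -p pics
cat > h.py <<'E'
from rig import bot, imaging, finder
import numpy as np, cv2
def cap(n,f=None):
    d=imaging.capture(n)
    if f: cv2.imwrite('pics/'+f,d['frame'][:,:,::-1])
    return d
def proj(d,X):
    c=np.asarray(d['R'])@np.asarray(X)+np.asarray(d['t']).ravel(); p=np.asarray(d['camera_matrix'])@c; return p[:2]/p[2]
def ray(d,uv):
    R=np.asarray(d['R']);t=np.asarray(d['t']).ravel()
    v=R.T@np.linalg.inv(d['camera_matrix'])@np.array([uv[0],uv[1],1.]); return -R.T@t, v/np.linalg.norm(v)
def onz(d,uv,z):
    o,v=ray(d,uv); return o+v*(z-o[2])/v[2]
def tri(obs):
    A=np.zeros((3,3));b=np.zeros(3)
    for d,uv in obs:
        o,v=ray(d,uv);P=np.eye(3)-np.outer(v,v);A+=P;b+=P@o
    X=np.linalg.solve(A,b); return X,[np.round(proj(d,X)-uv,1) for d,uv in obs]
E
python3 - <<'E'
from h import *
np.set_printoptions(precision=4,suppress=True)
s=bot.read_state();print({k:np.round(v,3).tolist() for k,v in s.items()})
for c in ['scene','side','wrist']:
    d=cap(c,c+'1.png')
    print(c,(-np.asarray(d['R']).T@np.asarray(d['t']).ravel()))
    for n in ['guard','fixed_ear','sliding_ear','stand_a','stand_b','race','socket','spanner']:
        print(n,[(np.round(r['at'],3).tolist(),round(r['confidence'],2),np.round(proj(d,r['at'])).tolist()) for r in finder.recognise(c,n)])
E
```

```text
{'time_s': 0.0, 'joint_positions': [-79.728, 30.278, 82.155, -0.002, 67.689, -10.226], 'qvel': [0.007, 0.038, 0.047, -0.003, 0.02, 0.088], 'tau': [0.001, -44.004, -17.659, 0.063, 0.058, -0.0], 'position': [0.219, -0.585, 0.24], 'tcp_rot': [[0.937, 0.35, -0.0], [0.35, -0.937, 0.002], [0.0, -0.002, -1.0]], 'force': [0.229, 0.135, -0.544], 'moment': [0.007, 0.039, 0.025], 'grasp_force': 0.0, 'opening': 1.002}
scene [1.0466 0.9607 0.9133]
guard [([0.574, 0.158, 0.128], 0.97, [329.0, 286.0]), ([0.353, 0.23, 0.057], 0.84, [437.0, 298.0]), ([0.3, -0.178, 0.073], 0.63, [356.0, 196.0])]
fixed_ear [([0.348, 0.226, 0.061], 0.9, [439.0, 294.0]), ([0.583, 0.21, 0.033], 0.68, [338.0, 338.0]), ([0.298, -0.18, 0.071], 0.62, [356.0, 196.0]), ([0.574, 0.163, 0.128], 0.6, [331.0, 287.0])]
sliding_ear [([0.579, 0.188, 0.155], 0.84, [335.0, 285.0]), ([0.374, 0.219, 0.112], 0.55, [429.0, 278.0]), ([0.308, -0.174, 0.112], 0.5, [354.0, 184.0]), ([0.513, -0.153, 0.047], 0.48, [287.0, 232.0])]
stand_a [([0.583, 0.209, 0.03], 0.96, [338.0, 339.0]), ([0.516, -0.157, 0.051], 0.55, [285.0, 230.0])]
stand_b [([0.5
[... 666 characters left out ...]
_ear [([0.344, 0.223, 0.07], 0.74, [346.0, 329.0]), ([0.313, -0.172, 0.021], 0.74, [407.0, 255.0]), ([0.569, 0.175, 0.127], 0.6, [270.0, 271.0])]
sliding_ear [([0.358, 0.221, 0.116], 0.52, [341.0, 312.0]), ([0.566, 0.188, 0.15], 0.47, [268.0, 267.0]), ([0.428, -0.104, 0.031], 0.38, [363.0, 255.0])]
stand_a [([0.484, -0.142, 0.06], 0.87, [350.0, 236.0]), ([0.528, 0.204, 0.055], 0.69, [281.0, 305.0])]
stand_b [([0.484, -0.142, 0.06], 0.87, [350.0, 236.0]), ([0.528, 0.204, 0.055], 0.69, [281.0, 305.0])]
race []
socket [([0.426, -0.106, 0.033], 0.47, [364.0, 255.0])]
spanner []
wrist [ 0.296  -0.5568  0.3856]
guard []
fixed_ear []
sliding_ear []
stand_a []
stand_b []
race []
socket []
spanner []
```

View pics/scene1.png

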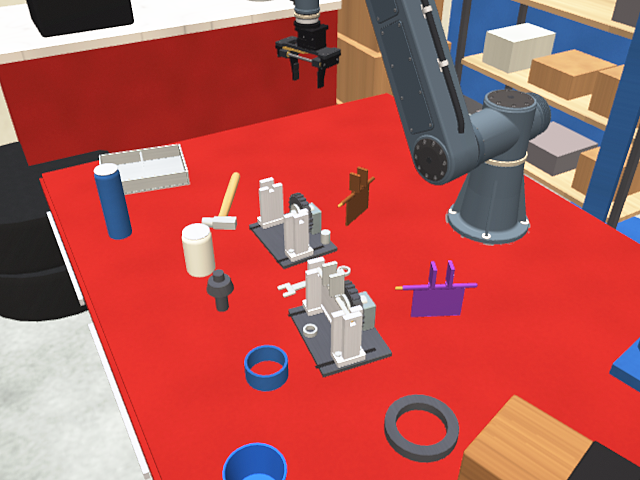

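View pics/side1.png

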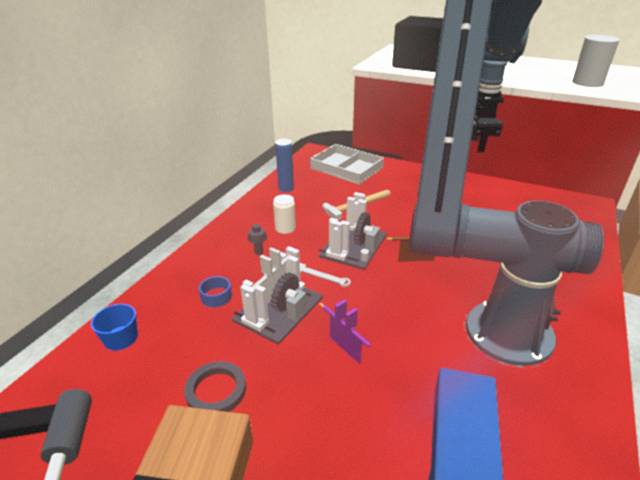

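The grey guard is on the left stand at scene (329,286), with the race at (310,330), so that one is stand a. The open stand at (285,230), with the socket at (325,236), is stand b. Things that could be taken for the guard are the brown one at (356,196) and the purple one at (437,298), so I choose the grey one at (329,286). The wrist camera will give close views on the way.

```bash
cat >> h.py <<'E'
from scipy.spatial.transform import Rotation as Ro
np.set_printoptions(precision=4,suppress=True)
def shift(p,yaw,s=None):
    "shift and turn to reach TCP p, tool down, tool x at world yaw (deg)"
    s=s or bot.read_state(); R=np.asarray(s['tcp_rot']); c,q=np.cos(np.radians(yaw)),np.sin(np.radians(yaw))
    T=np.array([[c,q,0],[q,-c,0],[0,0,-1]])
    return R.T@(np.asarray(p)-s['position']), Ro.from_matrix(R.T@T).as_rotvec(degrees=True)
E
python3 - <<'E'
from h import *
d=cap('wrist');s=bot.read_state()
R=np.asarray(s['tcp_rot']);print(d['camera_matrix'],np.asarray(d['R'])@R, R.T@(-np.asarray(d['R']).T@d['t']-s['position']))
print(shift([.40,-.14,.36],0))
E
```

```text
[[416.466    0.     323.4449]
 [  0.     416.466  237.6704]
 [  0.       0.       1.    ]] [[-0.001   1.      0.0013]
 [-0.9551 -0.0006 -0.2962]
 [-0.2962 -0.0015  0.9551]] [ 0.0822  0.0002 -0.1443]
(array([ 0.3256, -0.3538, -0.1187]), array([-0.0009, -0.0001, 20.4988]))
```

```bash
python3 -c "
from h import *
print(shift([.48,-.145,.35],0))"
```

```text
(array([ 0.3988, -0.3211, -0.1087]), array([-0.0009, -0.0001, 20.4988]))
```

>>> play_rows([
  [[0.2,-0.2,-0.1,0,0,20.5],[0.2,-0.2,-0.1,0,0,20.5],[0.2,-0.2,-0.1,0,0,20.5],[0.2,-0.2,-0.1,0,0,20.5],[0.2,-0.2,-0.1,0,0,20.5],[0.3,-0.3,-0.11,0,0,20.5],[0.3,-0.3,-0.11,0,0,20.5],[0.3,-0.3,-0.11,0,0,20.5]],
], fingers=0.08)

```text
time_s: 2.07
position: [0.3518, -0.2929, 0.3333]
tcp_rot: [[1.0, -0.001, 0.001], [-0.001, -1.0, -0.001], [0.001, 0.001, -1.0]]
force: [1.4, 0.5, -0.4]
opening: 0.919
grasp_force: 0.0
```

```bash
python3 -c "
from h import *
print(bot.read_state()['position'],shift([.48,-.145,.35],0))"
```

```text
[ 0.3518 -0.2929  0.3333] (array([ 0.1281, -0.1479, -0.0167]), array([ 0.0313, -0.037 , -0.0432]))
```

>>> play_rows([
  [[0.128,-0.148,-0.017,0,0,0],[0.128,-0.148,-0.017,0,0,0],[0.128,-0.148,-0.017,0,0,0],[0.128,-0.148,-0.017,0,0,0],[0.128,-0.148,-0.017,0,0,0],[0.128,-0.148,-0.017,0,0,0],[0.128,-0.148,-0.017,0,0,0]],
])

```text
time_s: 2.65
position: [0.48, -0.1454, 0.3497]
tcp_rot: [[1.0, 0.004, 0.0], [0.004, -1.0, -0.001], [0.0, 0.001, -1.0]]
force: [-0.5, -0.4, -0.1]
opening: 0.924
grasp_force: 0.0
```

```bash
cat >> h.py <<'E'
import pickle
def save(c,f):
    d=cap(c,f+'.png'); pickle.dump({k:np.asarray(v) for k,v in d.items()},open('pics/'+f+'.pkl','wb')); return d
def load(f): return pickle.load(open('pics/'+f+'.pkl','rb'))
E
python3 -c "
from h import *
d=save('wrist','wb1')
print(bot.read_state()['position'],shift([.5,.19,.35],0))"
```

```text
[ 0.4793 -0.1463  0.3495] (array([ 0.0213, -0.3363, -0.0007]), array([0.027 , 0.0367, 0.101 ]))
```

View pics/wb1.png

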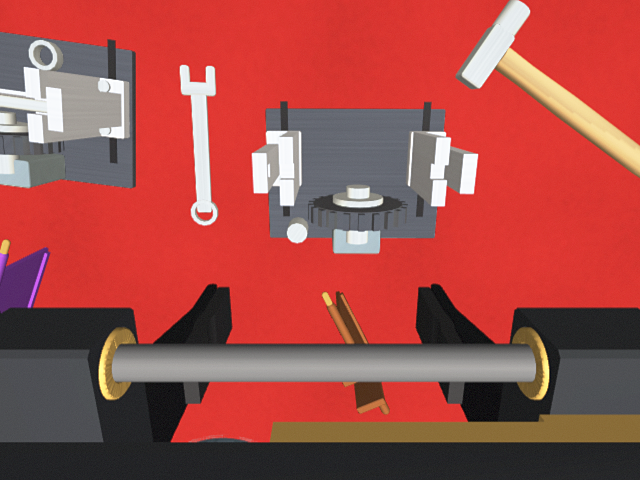

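Wrist view: stand b lies nearly square, with its plate corners at (267,108), (445,110), (436,238) and (270,238). The brackets are at about (285,168) and (437,170), the socket is at (297,232), and the guard with stand a is at the left edge. I'll zoom in on both brackets and move on to stand a.

```bash
python3 -c "
from h import *
f=load('wb1')['frame'][:,:,::-1]
a=f[100:245,245:325];b=f[100:245,400:480]
im=cv2.resize(np.hstack([a,b]),None,fx=4,fy=4,interpolation=cv2.INTER_CUBIC)
cv2.imwrite('pics/wb1z.png',im)"
```

```text
(no output)
```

View pics/wb1z.png

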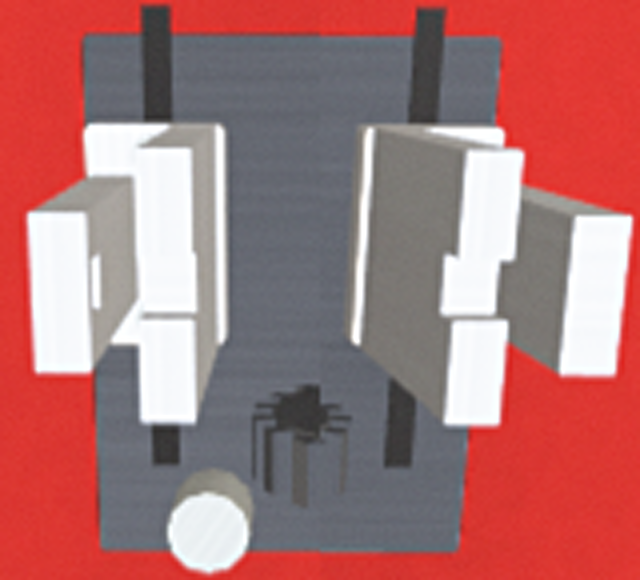

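>>> play_rows([
  [[0.02,-0.336,0,0,0,0],[0.02,-0.336,0,0,0,0],[0.02,-0.336,0,0,0,0],[0.02,-0.336,0,0,0,0],[0.02,-0.336,0,0,0,0],[0.02,-0.336,0,0,0,0],[0.02,-0.336,0,0,0,0],[0.02,-0.336,0,0,0,0]],
])

```text
time_s: 3.37
position: [0.499, 0.1861, 0.3496]
tcp_rot: [[1.0, -0.003, -0.0], [-0.003, -1.0, -0.001], [-0.0, 0.001, -1.0]]
force: [0.7, -0.5, -0.9]
opening: 0.921
grasp_force: 0.0
```

>>> play_rows([
  [[0,-0.02,0,0,0,0],[0,-0.02,0,0,0,0],[0,-0.02,0,0,0,0]],
])

```text
time_s: 3.62
position: [0.499, 0.2053, 0.3492]
tcp_rot: [[1.0, 0.0, -0.001], [0.0, -1.0, -0.001], [-0.001, 0.001, -1.0]]
force: [-0.8, -0.4, 0.7]
opening: 0.921
grasp_force: 0.0
```

```bash
python3 -c "
from h import *
d=save('wrist','wa1')
print(bot.read_state()['position'])
for n in ['guard','stand_a','sliding_ear','fixed_ear']:
  for r in finder.recognise('wrist',n): print(n,np.round(r['at'],3),round(r['confidence'],2),proj(d,r['at']))
"
```

```text
[0.4991 0.2046 0.3493]
guard [0.577 0.163 0.124] 0.91 [373.7575 113.3207]
guard [0.371 0.212 0.084] 0.56 [317.5519 310.5193]
stand_a [ 0.503 -0.096  0.015] 0.95 [585.3213 179.2121]
sliding_ear [0.369 0.217 0.114] 0.89 [312.2657 326.074 ]
sliding_ear [0.575 0.19  0.177] 0.86 [345.0546 117.5403]
sliding_ear [0.574 0.168 0.122] 0.48 [367.3551 116.4734]
fixed_ear [0.573 0.167 0.123] 0.91 [368.7864 117.948 ]
fixed_ear [0.366 0.213 0.08 ] 0.68 [316.8012 312.4832]
```

View pics/wa1.png

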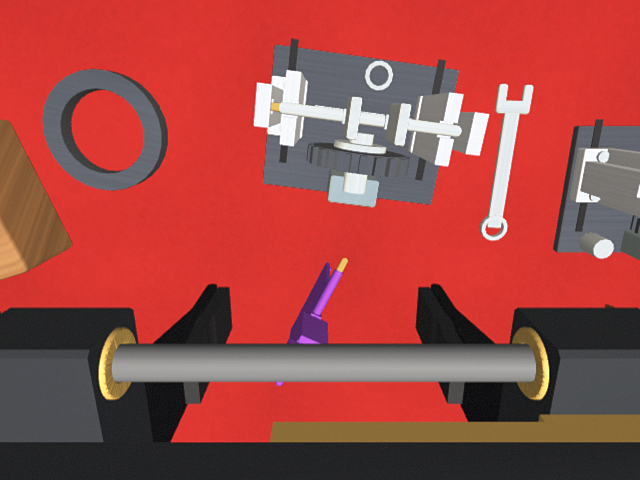

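Zoom of stand b: the left (+y) slot mouth lies between rows 253 and 319 of the crop, and the right one between 260 and 318. In the stand a view, the grey guard's brass pin is at (275,107), its ears are at (355,117) and (402,125), and the stand is turned about -8°. The purple one is at (310,320).

Run:
```python
from h import *
b=load('wb1');a=load('wa1')
def plate(d,TL,TR,BR,BL):
    P=np.array([onz(d,p,.012)[:2] for p in (TL,TR,BR,BL)])
    q=np.array([[.07,.1],[.07,-.1],[-.08,-.1],[-.08,.1]])
    H=(q-q.mean(0)).T@(P-P.mean(0)); U,S,V=np.linalg.svd(H); R=(U@V).T
    t=P.mean(0)-R@q.mean(0); yaw=np.degrees(np.arctan2(R[1,0],R[0,0]))
    print('origin',t,'yaw',yaw,'res mm',(P-(q@R.T+t)).round(4)*1000); return R,t,yaw
Rb,tb,yb=plate(b,(265.75,108.75),(445,109.5),(434.5,237.5),(270,237))
Ra,ta,ya=plate(a,(276,45),(459,70),(432,205),(263,183))
print('seat a',Ra@[.008,0]+ta,'marked seat b',Rb@[.008,0]+tb)
for uv in [(286.5,171.5),(442.8,172.2)]:
    X=onz(b,uv,.126); print('slot b',X,'in stand',Rb.T@(X[:2]-tb))
cv2.imwrite('pics/wa1z.png',cv2.resize(a['frame'][60:180,245:495,::-1],None,fx=3.2,fy=3.2,interpolation=cv2.INTER_CUBIC))
```

```text
origin [ 0.4924 -0.18  ] yaw -0.02695772521772612 res mm [[-0.8 -0.8]
 [-0.9  0.9]
 [ 0.9  0.3]
 [ 0.8 -0.4]]
origin [0.5637 0.1665] yaw -7.342203885583483 res mm [[-0.9 -1. ]
 [-0.1  1.3]
 [ 0.2 -0.3]
 [ 0.9 -0. ]]
seat a [0.5717 0.1655] marked seat b [ 0.5004 -0.18  ]
slot b [ 0.509  -0.1123  0.126 ] in stand [0.0166 0.0677]
slot b [ 0.5088 -0.2502  0.126 ] in stand [ 0.0164 -0.0702]
```

View pics/wa1z.png

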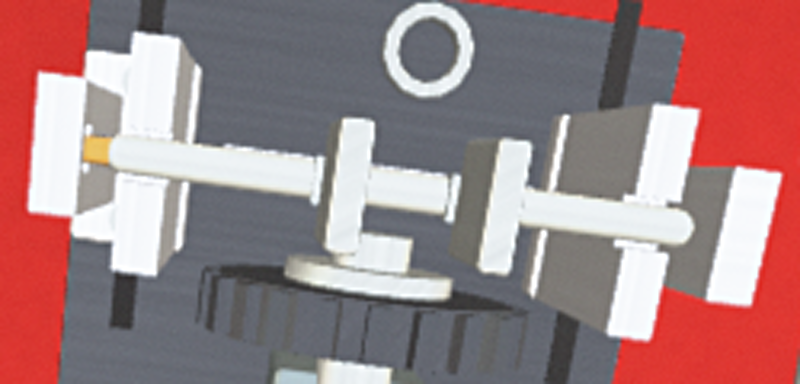

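Run:
```python
from h import *
a=load('wa1')
L=onz(a,(354.7,117.5),.177);R=onz(a,(403.1,124.4),.177);P=onz(a,(279.4,107.5),.121);Q=onz(a,(460.6,131.2),.121)
for p,q in ((L,R),(P,Q)):
    v=p-q; print(p,q,'len',np.linalg.norm(v),'yaw',np.degrees(np.arctan2(-v[0],v[1])),'mid',(p+q)/2)
m=(P+Q)/2; print('grip from barrel', m[:2]-.007*(P-Q)[:2]/.16)
y=np.radians(-7.6); print('grip via seat a',np.array([.5717,.1655])-.007*np.array([-np.sin(y),np.cos(y)]))
g=.7*0+1
# ears mid(rest) is at y=0 of guard; height check with both views of scene/side
d=save('scene','s2');e=save('side','e2')
for c,dd in (('scene',d),('side',e)):
    for n in ['sliding_ear','fixed_ear']:
        for r in finder.recognise(c,n)[:3]:
            print(c,n,np.round(r['at'],3),round(r['confidence'],2),proj(dd,r['at']))
for z,p in ((.177,L),(.177,R)): print(proj(d,p),proj(e,p))
f1=d['frame'][240:320,270:370,::-1];p=proj(e,L).astype(int); f2=e['frame'][235:315,220:320,::-1]
cv2.imwrite('pics/ears.png',cv2.resize(np.hstack([f1,f2]),None,fx=4,fy=4,interpolation=cv2.INTER_CUBIC))
print(shift([.571,.1585,.30],-7.6))
```

```text
[0.5747 0.1827 0.177 ] [0.5698 0.1471 0.177 ] len 0.0359505288537853 yaw -7.813377607915564 mid [0.5723 0.1649 0.177 ]
[0.5818 0.2432 0.121 ] [0.5621 0.0866 0.121 ] len 0.15781840734203528 yaw -7.179366029263283 mid [0.5719 0.1649 0.121 ]
grip from barrel [0.571 0.158]
grip via seat a [0.5708 0.1586]
scene sliding_ear [ 0.307 -0.177  0.113] 0.68 [354.4325 182.9541]
scene sliding_ear [0.578 0.185 0.156] 0.64 [334.9266 283.4294]
scene sliding_ear [0.572 0.16  0.132] 0.43 [331.0478 284.6527]
scene fixed_ear [0.35  0.224 0.061] 0.84 [437.1195 294.2592]
scene fixed_ear [ 0.304 -0.174  0.058] 0.7 [355.4289 201.4705]
scene fixed_ear [0.574 0.161 0.129] 0.61 [330.1391 286.5312]
side sliding_ear [0.566 0.185 0.15 ] 0.65 [268.6586 266.7085]
side sliding_ear [ 0.299 -0.168  0.112] 0.6 [414.7904 231.3337]
side sliding_ear [0.534 0.204 0.051] 0.49 [278.8065 305.5469]
side fixed_ear [0.346 0.226 0.074] 0.76 [345.1412 327.867 ]
side fixed_ear [ 0.29  -0.188  0.055] 0.72 [417.5542 244.8996]
side fixed_ear [0.567 0.175 0.127] 0.69 [270.9613 271.5597]
[335.9243 273.6393] [265.098  256.3319]
[328.7569 262.7919] [274.3262 248.8826]
(array([0.0718, 0.0471, 0.0497]), array([ 0.0015, -0.0042,  7.5627]))
```

View pics/ears.png

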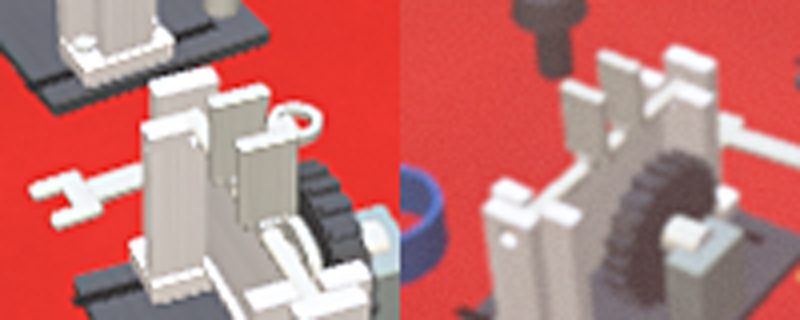

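The ear tops project within 2 px in both fixed views (scene (336,275), side (265,258)), which confirms z ≈ 0.176 and axis height 0.120. The grip is at (0.571, 0.158, 0.158), yaw -7.4°.

>>> play_rows([
  [[0.072,0.047,0.142,0,0,7.4],[0.072,0.047,0.142,0,0,7.4],[0.072,0.047,0.142,0,0,7.4],[0.072,0.047,0.142,0,0,7.4],[0.072,0.047,0.142,0,0,7.4],[0.072,0.047,0.142,0,0,7.4]],
], fingers=0.08)

```text
time_s: 4.67
position: [0.5703, 0.1583, 0.2047]
tcp_rot: [[0.991, -0.13, -0.007], [-0.13, -0.991, -0.0], [-0.007, 0.001, -1.0]]
force: [-0.6, -0.2, 0.3]
opening: 0.918
grasp_force: 0.0
```

```bash
python3 -c "
from h import *
print(shift([.571,.1583,.158],-7.4)); d=save('wrist','wa2'); s=bot.read_state()
cv2.imwrite('pics/wa2z.png',d['frame'][200:460,150:500,::-1])
y=np.radians(-7.4);R=np.array([[np.cos(y),-np.sin(y)],[np.sin(y),np.cos(y)]])
for q in (18,-18): X=np.r_[R@[0,q/1000]+[.5719,.1652],.177]; print(proj(d,X))
"
```

```text
(array([ 0.001 , -0.0001,  0.0467]), array([ 0.0689,  0.3735, -0.0921]))
[268.754  296.7339]
[348.358  296.5361]
```

View pics/wa2z.png

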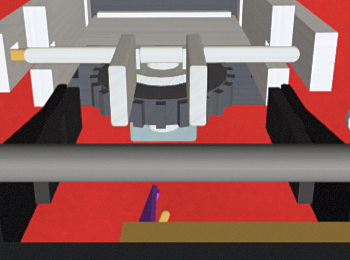

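Close crop: the grey ears' tops are at about (270,296) and (347,296), matching the prediction to 1–2 px, with the brass pin at the left. It's the right guard and the gripper is aligned.

>>> play_rows([
  [[0.001,0,0.023,0,0,0],[0.001,0,0.04,0,0,0],[0.001,0,0.0465,0,0,0],[0.001,0,0.0465,0,0,0]],
])

```text
time_s: 5.05
position: [0.5715, 0.1597, 0.1621]
tcp_rot: [[0.992, -0.128, 0.0], [-0.128, -0.992, 0.0], [0.0, -0.0, -1.0]]
force: [-0.3, -0.1, -0.0]
opening: 0.919
grasp_force: 0.0
```

>>> play_rows([
  [[0,0,0,0,0,0],[0,0,0,0,0,0],[0,0,0,0,0,0],[0,0,0,0,0,0],[0,0,0,0,0,0],[0,0,0,0,0,0],[0,0,0,0,0,0],[0,0,0,0,0,0]],
], fingers=0.02)

```text
time_s: 5.72
position: [0.5727, 0.1578, 0.1618]
tcp_rot: [[0.992, -0.127, 0.001], [-0.127, -0.992, -0.003], [0.001, 0.003, -1.0]]
force: [-1.4, -6.4, 5.6]
opening: 0.395
grasp_force: 10.1
```

>>> play_rows([
  [[0,0,0,0,0,0],[0,0,0,0,0,0],[0,0,0,0,0,0],[0,0,0,0,0,0],[0,0,0,0,0,0],[0,0,0,0,0,0]],
])

```text
time_s: 6.22
position: [0.5726, 0.1576, 0.1618]
tcp_rot: [[0.992, -0.128, 0.001], [-0.128, -0.992, -0.002], [0.001, 0.002, -1.0]]
force: [-1.2, -1.2, 6.2]
opening: 0.34
grasp_force: 30.0
```

>>> play_rows([
  [[0,0,-0.004,0,0,0],[0,0,-0.01,0,0,0],[0,0,-0.018,0,0,0],[0,0,-0.03,0,0,0],[0,0,-0.045,0,0,0]],
])

```text
time_s: 6.63
position: [0.5706, 0.1588, 0.2053]
tcp_rot: [[0.992, -0.129, -0.005], [-0.129, -0.992, -0.001], [-0.005, 0.001, -1.0]]
force: [0.4, -1.1, -4.2]
opening: 0.339
grasp_force: 30.0
```

>>> play_rows([
  [[0,0,-0.02,0,0,0],[0,0,-0.045,0,0,0],[0,0,-0.075,0,0,0],[0,0,-0.1,0,0,0],[0,0,-0.11,0,0,0],[0,0,-0.11,0,0,0]],
])

```text
time_s: 7.13
position: [0.5734, 0.1592, 0.319]
tcp_rot: [[0.992, -0.129, 0.006], [-0.129, -0.992, 0.0], [0.006, -0.001, -1.0]]
force: [0.6, -0.1, -4.5]
opening: 0.339
grasp_force: 30.0
```

```bash
python3 -c "
from h import *
d=save('wrist','wa3'); s=bot.read_state(); print(s['position'],s['force'],s['opening'],s['grasp_force'])
cv2.imwrite('pics/wa3z.png',d['frame'][:460,100:560,::-1])
print(shift([.509,-.187,.317],0))"
```

```text
[0.5721 0.159  0.3166] [-0.1886  0.3243 -3.8034] 0.3388601537444561 29.995435973396525
(array([-0.0181,  0.3512, -0.0005]), array([-0.0066, -0.0716, -7.3908]))
```

View pics/wa3z.png

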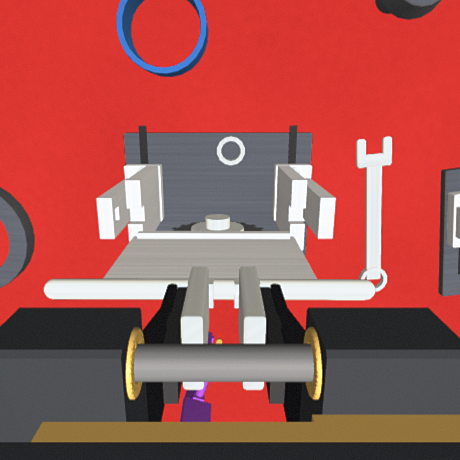

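The guard is lifted clear with the pin flush. The barrel shows at crop (50–370, 290) and stand a's slots are empty. I'll carry it to stand b.

Run:
```python
from h import *
a=load('wa3'); p=onz(a,(145,290),.275);q=onz(a,(475.5,290.5),.275)
R=np.array([[.992,-.129,0],[-.129,-.992,0],[0,0,-1]]);print(np.linalg.norm(p-q))
for x in (p,q,(p+q)/2): print(R.T@(x-[.5721,.159,.3166]))
```

```text
0.16287541455756382
[-0.0018 -0.0888  0.0416]
[-0.002   0.0741  0.0416]
[-0.0019 -0.0073  0.0416]
```

>>> play_rows([
  [[-0.018,0.348,0,0,0,-7.4],[-0.018,0.348,0,0,0,-7.4],[-0.018,0.348,0,0,0,-7.4],[-0.018,0.348,0,0,0,-7.4],[-0.018,0.348,0,0,0,-7.4],[-0.018,0.348,0,0,0,-7.4],[-0.018,0.348,0,0,0,-7.4],[-0.018,0.348,0,0,0,-7.4]],
])

```text
time_s: 7.85
position: [0.5105, -0.1674, 0.3134]
tcp_rot: [[1.0, 0.0, -0.005], [0.0, -1.0, 0.003], [-0.005, -0.003, -1.0]]
force: [0.7, 0.7, -4.7]
opening: 0.338
grasp_force: 30.0
```

>>> play_rows([
  [[0,0.018,0,0,0,0],[0,0.018,0,0,0,0],[0,0.018,0,0,0,0],[0,0.018,0,0,0,0]],
])

```text
time_s: 8.18
position: [0.5116, -0.1831, 0.3141]
tcp_rot: [[1.0, -0.0, -0.004], [-0.0, -1.0, 0.003], [-0.004, -0.003, -1.0]]
force: [-0.0, 0.2, -4.2]
opening: 0.342
grasp_force: 30.0
```

```bash
python3 -c "
from h import *
d=save('wrist','wb2'); s=bot.read_state(); print(s['position'],s['tcp_rot'],s['force'],s['opening'])
f=d['frame'][:,:,::-1]
cv2.imwrite('pics/wb2z.png',cv2.resize(f[110:310,130:520],None,fx=2,fy=2,interpolation=cv2.INTER_CUBIC))"
```

```text
[ 0.5119 -0.1828  0.3146] [[ 1.      0.001  -0.0032]
 [ 0.001  -1.      0.0027]
 [-0.0032 -0.0027 -1.    ]] [ 0.684   0.6418 -4.3534] 0.330658266671152
```

View pics/wb2z.png

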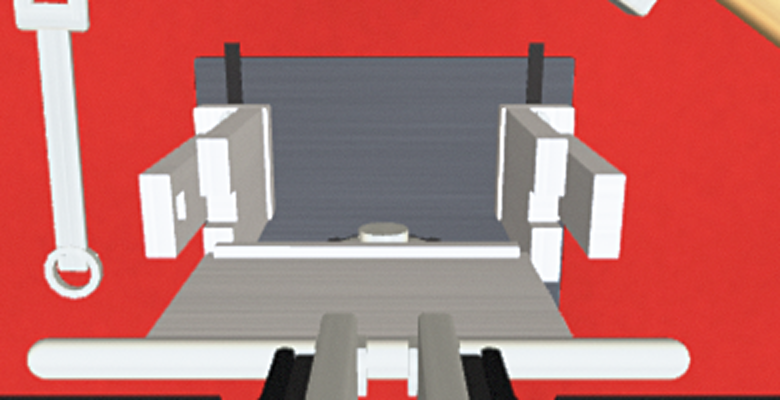

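The guard is over stand b. In the crop the slot mouths lie between rows 192 and 227 at x ≈ 217 (left) and 549 (right). The cheek tops' inner edges are at 174 and 594.

Run:
```python
from h import *
d=load('wb2'); c=lambda x,y:(x/2+130,y/2+110)
for uv in [(217,192),(217,227),(549,192),(547,227)]: print(onz(d,c(*uv),.126))
print('cheeks',onz(d,c(174,215),.134),onz(d,c(594,215),.134))
T=np.array([.5119,-.1828,.3146])
for uv in [(32,359),(687,359)]: print('barrel',onz(d,c(*uv),T[2]-.0418)-T)
```

```text
[ 0.5169 -0.1126  0.126 ]
[ 0.5021 -0.1117  0.126 ]
[ 0.5169 -0.2481  0.126 ]
[ 0.5021 -0.2481  0.126 ]
cheeks [ 0.5093 -0.0964  0.134 ] [ 0.5093 -0.2652  0.134 ]
barrel [-0.0023  0.0865 -0.0418]
barrel [-0.0022 -0.0726 -0.0418]
```

>>> play_rows([
  [[0,0.0047,0,0,0,0],[0,0.0047,0.02,0,0,0],[0,0.0047,0.05,0,0,0],[0,0.0047,0.08,0,0,0],[0,0.0047,0.105,0,0,0],[0,0.0047,0.122,0,0,0],[0,0.0047,0.13,0,0,0],[0,0.0047,0.13,0,0,0]],
])

```text
time_s: 8.9
position: [0.5118, -0.1877, 0.1842]
tcp_rot: [[1.0, 0.001, -0.004], [0.001, -1.0, 0.002], [-0.004, -0.002, -1.0]]
force: [-1.3, 0.3, -3.7]
opening: 0.335
grasp_force: 30.0
```

```bash
python3 -c "
from h import *
s=bot.read_state(); print(s['position'],s['tcp_rot'],s['force'],s['moment']);print(shift([.5113,-.1875,.1618],0))"
```

```text
[ 0.5118 -0.1877  0.1842] [[ 1.      0.0015 -0.0039]
 [ 0.0015 -1.      0.0024]
 [-0.0039 -0.0024 -1.    ]] [-1.3422  0.3104 -3.7411] [-0.0408  0.1544 -0.0418]
(array([-0.0004, -0.0001,  0.0224]), array([-0.1363,  0.2219,  0.0852]))
```

>>> play_rows([
  [[0,0,0.004,0,0,0],[0,0,0.008,0,0,0],[0,0,0.011,0,0,0],[0,0,0.013,0,0,0],[0,0,0.014,0,0,0],[0,0,0.014,0,0,0]],
])

```text
time_s: 9.4
position: [0.5127, -0.1892, 0.1723]
tcp_rot: [[1.0, -0.0, 0.0], [-0.0, -1.0, -0.0], [0.0, 0.0, -1.0]]
force: [0.4, 0.5, -4.7]
opening: 0.34
grasp_force: 30.0
```

>>> play_rows([
  [[0,0,0.001,0,0,0],[0,0,0.002,0,0,0],[0,0,0.003,0,0,0],[0,0,0.003,0,0,0],[0,0,0.003,0,0,0]],
])

```text
time_s: 9.82
position: [0.5125, -0.189, 0.169]
tcp_rot: [[1.0, 0.0, -0.001], [0.0, -1.0, 0.0], [-0.001, -0.0, -1.0]]
force: [0.3, -0.1, -5.3]
opening: 0.337
grasp_force: 30.0
```

>>> play_rows([
  [[0,-0.001,0.001,0,0,0],[0,-0.001,0.002,0,0,0],[0,-0.001,0.003,0,0,0],[0,-0.001,0.004,0,0,0],[0,-0.001,0.004,0,0,0]],
])

```text
time_s: 10.23
position: [0.5124, -0.1879, 0.1648]
tcp_rot: [[1.0, 0.0, -0.001], [0.0, -1.0, 0.0], [-0.001, -0.0, -1.0]]
force: [-0.9, 0.5, -3.9]
opening: 0.34
grasp_force: 30.0
```

>>> play_rows([
  [[0,0,0.001,0,0,0],[0,0,0.0015,0,0,0],[0,0,0.002,0,0,0],[0,0,0.0025,0,0,0],[0,0,0.0025,0,0,0],[0,0,0.0025,0,0,0]],
])

```text
time_s: 10.73
position: [0.5124, -0.188, 0.1625]
tcp_rot: [[1.0, -0.0, -0.001], [-0.0, -1.0, 0.0], [-0.001, -0.0, -1.0]]
force: [-2.7, -0.6, -3.7]
opening: 0.338
grasp_force: 30.0
```

>>> play_rows([
  [[-0.0007,0,0,0,0,0],[-0.0007,0,0.0005,0,0,0],[-0.0007,0,0.001,0,0,0],[-0.0007,0,0.0015,0,0,0],[-0.0007,0,0.0015,0,0,0]],
])

```text
time_s: 11.15
position: [0.5124, -0.1882, 0.162]
tcp_rot: [[1.0, -0.0, 0.001], [-0.0, -1.0, -0.001], [0.001, 0.001, -1.0]]
force: [-2.4, 0.5, 3.9]
opening: 0.342
grasp_force: 30.0
```

>>> play_rows([
  [[0,0,0.0003,0,0,0],[0,0,0.0006,0,0,0],[0,0,0.0006,0,0,0],[0,0,0.0006,0,0,0]],
])

```text
time_s: 11.48
position: [0.5124, -0.1883, 0.1619]
tcp_rot: [[1.0, 0.0, 0.001], [0.0, -1.0, -0.001], [0.001, 0.001, -1.0]]
force: [-2.5, 1.3, 8.5]
opening: 0.342
grasp_force: 30.0
```

Run:
```python
from h import *
d=save('wrist','wb3'); s=bot.read_state(); T=np.array(s['position']); print(T,s['force'],s['moment'])
# barrel silhouette rows at several y along barrel (predicted axis at z .120, x .509)
f=d['frame'].astype(int)
for y in (-.1005,-.108,-.125,-.14,-.22,-.235,-.25,-.26):
    u,v=proj(d,[.5095,y,.120]); col=f[int(v)-14:int(v)+15,int(round(u))].mean(1).astype(int); print(y,(u.round(1),v.round(1)),col.tolist())
```

```text
[ 0.5124 -0.1882  0.1619] [-2.6841  1.1     8.1315] [ 0.3123  0.6811 -0.0433]
-0.1005 (np.float64(144.1), np.float64(291.5)) [161, 161, 158, 159, 159, 160, 157, 156, 160, 191, 220, 233, 237, 239, 238, 240, 235, 204, 175, 161, 155, 157, 158, 157, 158, 158, 159, 158, 164]
-0.108 (np.float64(159.5), np.float64(291.5)) [247, 248, 247, 247, 246, 247, 247, 248, 243, 240, 240, 241, 242, 242, 242, 241, 240, 239, 237, 238, 239, 239, 239, 171, 123, 129, 148, 152, 152]
-0.125 (np.float64(194.3), np.float64(291.5)) [165, 164, 132, 149, 182, 212, 230, 234, 238, 241, 240, 241, 242, 242, 242, 241, 240, 238, 237, 239, 240, 238, 239, 182, 157, 160, 161, 160, 161]
-0.14 (np.float64(225.1), np.float64(291.4)) [157, 153, 127, 148, 186, 212, 228, 235, 240, 240, 240, 240, 242, 243, 242, 241, 240, 238, 237, 239, 238, 239, 241, 148, 100, 103, 108, 111, 108]
-0.22 (np.float64(389.1), np.float64(291.3)) [152, 151, 123, 155, 189, 217, 229, 235, 239, 241, 240, 241, 242, 242, 243, 241, 240, 237, 238, 239, 241, 239, 200, 123, 101, 102, 105, 105, 110]
-0.235 (np.float64(419.9), np.float64(291.3)) [117, 115, 119, 156, 190, 217, 232, 236, 239, 240, 241, 240, 242, 241, 242, 241, 241, 237, 239, 239, 240, 240, 199, 129, 114, 115, 117, 118, 117]
-0.25 (np.float64(450.6), np.float64(291.3)) [247, 247, 246, 247, 247, 248, 247, 247, 242, 239, 241, 241, 242, 242, 242, 241, 240, 238, 238, 239, 238, 232, 228, 253, 215, 156, 148, 152, 153]
-0.26 (np.float64(471.2), np.float64(291.2)) [119, 120, 119, 115, 114, 140, 204, 236, 242, 243, 241, 241, 243, 243, 242, 241, 239, 241, 245, 227, 145, 112, 114, 114, 118, 118, 120, 119, 118]
```

The contact force rises steeply at z = 0.162, the seated height, and the barrel is level in both slots. I'll let go.

>>> play_rows([
  [[0,0,-0.0006,0,0,0],[0,0,-0.0006,0,0,0],[0,0,-0.0006,0,0,0],[0,0,-0.0006,0,0,0],[0,0,-0.0006,0,0,0],[0,0,-0.0006,0,0,0],[0,0,-0.0006,0,0,0],[0,0,-0.0006,0,0,0]],
], fingers=0.08)

```text
time_s: 12.2
position: [0.5124, -0.1888, 0.161]
tcp_rot: [[1.0, -0.0, 0.001], [-0.0, -1.0, -0.001], [0.001, 0.001, -1.0]]
force: [-0.3, 0.2, 0.1]
opening: 0.854
grasp_force: 0.0
```

Run:
```python
from h import *
d=save('wrist','wb4'); s=bot.read_state(); print(s['position'],s['force'],s['moment'],s['opening'])
f=d['frame'].astype(int)
# row along the barrel from left cheek inwards: brass visible between barrel end and cheek?
u,v=proj(d,[.5095,-.0985,.120]);v=int(v); print(u,v); print(f[v,int(u)-22:int(u)+10].tolist())
```

```text
[ 0.5123 -0.1886  0.161 ] [ 0.5826  0.8693 -0.364 ] [0.0858 0.0191 0.0304] 0.8811291408148847
138.17662538489793 292
[[212, 215, 220], [153, 149, 144], [151, 146, 140], [156, 152, 147], [154, 150, 145], [158, 154, 149], [155, 151, 146], [155, 152, 148], [151, 148, 146], [166, 153, 142], [229, 182, 96], [226, 182, 90], [225, 182, 96], [225, 180, 95], [224, 181, 95], [224, 179, 94], [225, 182, 96], [225, 181, 94], [224, 181, 94], [226, 182, 97], [224, 180, 95], [225, 182, 95], [224, 181, 95], [224, 180, 94], [224, 180, 95], [225, 181, 96], [223, 179, 93], [224, 182, 96], [224, 180, 94], [225, 181, 95], [225, 182, 96], [225, 179, 92]]
```

Run:
```python
from h import *
d=load('wb4'); f=d['frame'].astype(int); T=np.array(bot.read_state()['position'])
br=(f[:,:,0]-f[:,:,2]>80)&(f[:,:,0]<240)&(f[:,:,1]>140); br[:,:100]=0; br[:,200:]=0
ys,xs=np.nonzero(br[250:330]); print('brass',xs.min(),xs.max(),ys.min()+250,ys.max()+250)
for y in (-.0965,-.10,-.105): print(y,proj(d,[.5095,y,.120]))
b=(ys.min()+ys.max())/2+250
print('pin ends y',onz(d,(xs.min(),b),.12)[1],onz(d,(xs.max(),b),.12)[1])
o=onz(d,(500,0),.12)
# right barrel end
u,v=proj(d,[.5095,-.261,.12]);v=int(v);print('right end',f[v,int(u)-12:int(u)+20].mean(1).astype(int).tolist(),u)
for k in range(470,505,5): print(k,onz(d,(k,v),.12)[1],end=' ')
# ear tops at z .177, edges along the row
u,v=proj(d,[.5095,-.18,.177]);v=int(v);print('\near row',v)
for vv in (v-8,v,v+8): print(f[vv,235:415:2].mean(1).astype(int).tolist())
for y in (-.158,-.166,-.194,-.202): print(y,proj(d,[.5095,y,.177])[0])
```

```text
brass 125 149 285 297
-0.0965 [134.0602 292.1049]
-0.1 [141.264  292.0979]
-0.105 [151.5553 292.0879]
pin ends y -0.09218179454175167 -0.10383080478088302
right end [233, 234, 234, 233, 233, 233, 233, 234, 233, 234, 233, 233, 233, 233, 232, 233, 233, 233, 234, 236, 240, 153, 106, 108, 111, 111, 110, 110, 111, 111, 109, 108] 472.78534496782413
470 -0.25960548511327586 475 -0.26203142829922776 480 -0.2644573575705225 485 -0.26688327292727987 490 -0.26930917436961943 495 -0.27173506189766106 500 -0.2741609355115243 
ear row 359
[98, 96, 99, 98, 98, 98, 97, 97, 96, 96, 98, 98, 97, 96, 97, 98, 96, 97, 98, 99, 97, 98, 96, 97, 99, 97, 97, 97, 98, 97, 98, 97, 97, 98, 96, 97, 97, 97, 98, 95, 96, 99, 96, 96, 98, 96, 98, 98, 98, 98, 98, 96, 98, 96, 97, 97, 96, 97, 96, 99, 98, 97, 96, 97, 95, 95, 97, 95, 97, 98, 97, 93, 97, 96, 95, 98, 96, 99, 95, 96, 96, 97, 95, 97, 98, 97, 94, 96, 94, 96]
[132, 132, 132, 135, 131, 134, 133, 132, 133, 131, 133, 133, 132, 132, 131, 131, 133, 132, 131, 134, 132, 131, 133, 132, 132, 133, 132, 132, 132, 132, 132, 132, 132, 132, 132, 133, 131, 131, 131, 134, 130, 133, 131, 131, 133, 131, 131, 133, 132, 131, 132, 133, 133, 133, 131, 132, 132, 134, 133, 132, 133, 131, 133, 131, 134, 130, 132, 133, 134, 130, 132, 131, 132, 132, 133, 131, 131, 134, 131, 133, 132, 131, 133, 132, 130, 134, 133, 131, 131, 132]
[155, 155, 153, 154, 155, 154, 156, 155, 158, 155, 155, 154, 154, 155, 154, 153, 155, 154, 155, 156, 155, 154, 152, 156, 156, 155, 157, 156, 157, 156, 154, 157, 155, 155, 156, 156, 156, 151, 156, 157, 155, 156, 156, 154, 155, 156, 155, 156, 155, 156, 154, 155, 155, 154, 158, 157, 156, 156, 158, 157, 157, 157, 156, 156, 157, 156, 155, 156, 156, 156, 155, 157, 158, 156, 156, 155, 155, 157, 157, 158, 158, 155, 156, 157, 156, 157, 154, 155, 157, 157]
-0.158 237.4992077065958
-0.166 260.0372164668055
-0.194 338.9308711376895
-0.202 361.47495126051814
```

>>> play_rows([
  [[0,0,-0.005,0,0,0],[0,0,-0.02,0,0,0],[0,0,-0.05,0,0,0],[0,0,-0.085,0,0,0],[-0.02,0,-0.12,0,0,0],[-0.04,0,-0.15,0,0,0],[-0.04,0,-0.15,0,0,0],[-0.04,0,-0.15,0,0,0]],
])

```text
time_s: 12.92
position: [0.4723, -0.1887, 0.3135]
tcp_rot: [[1.0, -0.001, 0.005], [-0.001, -1.0, -0.003], [0.005, 0.003, -1.0]]
force: [-0.2, -0.2, -0.3]
opening: 0.919
grasp_force: 0.0
```

Run:
```python
from h import *
d=save('wrist','wb5'); f=d['frame'].astype(int); s=bot.read_state(); print(s['position'],s['force'])
g=f.mean(2).astype(int)
u,v=proj(d,[.5095,-.18,.177]); a=int(proj(d,[0.5095,-.145,.177])[0]);b=int(proj(d,[.5095,-.215,.177])[0]);v=int(v)
for vv in (v-10,v,v+10): print('row',vv,'cols',a,[f'{k}:'+str(g[vv,k]) for k in range(a+1,b) if abs(g[vv,k+1]-g[vv,k-1])>25])
for k in (a,b): print(onz(d,(k,v),.177))
br=(f[:,:,0]-f[:,:,2]>80)&(f[:,:,1]>140); u,v=proj(d,[.5095,-.1,.12]);u,v=int(u),int(v)
ys,xs=np.nonzero(br[v-15:v+15,u-30:u+30]); print('brass',xs.min()+u-30,xs.max()+u-30,ys.min()+v-15,ys.max()+v-15)
r=(ys.mean()+v-15)
print('pin',onz(d,(xs.min()+u-30,r),.12)[:2],onz(d,(xs.max()+u-30,r),.12)[:2])
u,v=proj(d,[.5095,-.265,.12]);u,v=int(u),int(v); print('right end',[(k,g[v,k]) for k in range(u-8,u+14,1)], onz(d,(u,v),.12))
```

```text
[ 0.472  -0.1882  0.3118] [-0.7116 -0.3121  0.2773]
row 169 cols 258 ['283:238', '285:224', '295:245', '296:139', '299:154', '300:243', '335:207', '336:100', '337:110', '338:229']
row 179 cols 258 ['259:105', '284:118', '285:244', '295:249', '296:148', '299:140', '300:114', '337:116', '338:236', '348:245', '349:145', '350:96']
row 189 cols 258 ['284:129', '285:242', '295:234', '296:160', '297:136', '298:133', '299:107', '300:105', '301:136', '302:176', '303:210', '304:228', '325:225', '326:179', '327:104', '337:121', '338:241', '348:244', '349:119']
[ 0.5096 -0.1445  0.177 ]
[ 0.5094 -0.2149  0.177 ]
brass 206 219 163 170
pin [ 0.5108 -0.0942] [ 0.5107 -0.1047]
right end [(409, np.int64(237)), (410, np.int64(236)), (411, np.int64(236)), (412, np.int64(236)), (413, np.int64(237)), (414, np.int64(237)), (415, np.int64(241)), (416, np.int64(243)), (417, np.int64(139)), (418, np.int64(109)), (419, np.int64(108)), (420, np.int64(166)), (421, np.int64(255)), (422, np.int64(252)), (423, np.int64(249)), (424, np.int64(248)), (425, np.int64(248)), (426, np.int64(249)), (427, np.int64(248)), (428, np.int64(249)), (429, np.int64(249)), (430, np.int64(249))] [ 0.51   -0.2644  0.12  ]
```

The ear spacing is back to about 36 mm, so the pin is fully out, and the brass runs into the cheek hole. The guard sits low and level, so I'm handing in.

```bash
python3 -c "
from h import *
print(bot.hand_in())"
```

```text
the job is handed in; nothing more can be done
None
```

The guard now sits fully down in stand b's brackets, the same way round, with its pin sprung home into the cheek hole. The job was handed in at about 13 s, with the gripper clear and nothing else on the bench moved on purpose.

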